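Slide the scanner stage home and latch it

ROBOT

A 6-joint arm with a two-finger parallel gripper is mounted at the origin on a cart in front of the work surface, level with it; the furniture and walls round the work are solid. World frame = base frame: x ahead of the robot, y to its left, z up, the work surface at z = 0. Lengths are in m, angles in rad, forces in N, time in s.
With the tool pointing down it reaches from about 0.35 to 0.975 m from the base axis. Payload 4.9 kg.
Tool frame: the origin (TCP) lies at the very end of the fingers, on their centre line; the grasp point (between the pads) lies manip.grip_point_offset behind it (manip.grip_point_offset is the distance from the TCP to the grasp point, in m); z points along the fingers, y is the line along which they close (so a half turn about z gives the same grasp; the last joint's range is limited). The gripper opens to 85 mm and grips with 20 to 120 N. Pads are 22 mm wide; open, the fingers measure 114 mm over their backs; the gripper's body (76 mm by 85 mm) begins 54 mm behind the grasp point. The pads swing forward as they close: fully open they stand 13 mm farther back than shut.
Start: joints at [-1.318, 0.053, 1.613, -0, 1.476, -0.119], TCP at [0.227, -0.582, 0.231] pointing down, gripper open.
Joint ranges: [-3.01, 3.01], [-1.01, 2.22], [0.06, 2.58], [-1.02, 4.17], [0.09, 2.62], [-3.14, 3.14]. Speed limits (rad/s): [2.57, 2.57, 3.14, 3.14, 3.14, 3.14].

INTERFACE

Orientations are given as a unit quaternion [w, x, y, z].
In Python, from plant import manip gives the robot as it stands.
- The arm moves only by the shell command python3 -m crank 'ROWS' [OPENING]. ROWS is JSON, a list of rows, each an object of numbers: "x", "y", "z": the shift along the tool's x, y, z in cm; "turn": the turn about the tool's z in rad. In form: [{"x": .., "y": .., "z": .., "turn": ..}, ...]. A call has 1 to 5 rows; each row shifts and turns the commanded pose from where the row before left it, along the tool's axes as they then stand; what a row does not reach is not made up. A row lasts 1/10 s, in which the tool goes at most 50 mm and 8.59 degrees, less where a joint would pass 70% of its speed; a pose out of reach is approached as far as the arm can. A call with a gripper value outside its range is refused whole. OPENING is the opening in per cent of the stroke, from 0 (shut) to 100 (fully open), set as the call begins (- or left out, the last holds). The fingers move at their own pace and stop on an object; the grip force is fixed at half the most. Time passes only in rows, so rows that do not move let the fingers close. It gives the time, the measured TCP pose, the force, the opening and the grip force at its end, in the units of the state.
- manip.state(): the state, without advancing time (a new reading comes with each control period).
- manip.grab_frame(name): name is "scene" or "top" or "wrist"; returns (picture, depth): 480x640x3 uint8, red, green, blue; 480x640 float32, m along the optical axis (not along the pixel's ray), 0 where there is no reading.
- manip.camera_model(name): a dict with "mtx" (3x3 intrinsics, pixels), "k1" (the pictures are not rectified: a ray, as slopes to the right and down, at radius r is drawn at 1 + k1 r^2 times it, then the intrinsics apply), "world_to_cam" (4x4, takes a point from world to camera coordinates). Camera axes: x right, y down, z forward; pixel columns grow to the right and rows downward; lengths in m; the calibration is good to about 2 mm. A picture is of the moment at which its call begins: read the wrist's pose just before it. camera_model takes no time and is no camera call; for the wrist camera it gives the pose at the moment of the call.
- manip.job_done(): hands the job in; it is judged then, once.
The state is a dict: "time": time; "joint_pos": joint angles; "joint_vel": joint speeds; "joint_efforts": joint torques, N m; "tool_pos": TCP position; "tool_rot": TCP orientation; "contact_force": force on the tool from outside, world axes, zero at the start; "ft_torque": the same for the moment, N m; "gripper_width": opening from 0.0 (shut) to 1.0 (fully open); "grasp_force": force on a finger pad.
Only numpy, scipy, OpenCV 4.12 (cv2) and the standard library are available. Lean on these libraries where they do the work, as an engineer would, in place of code of your own. Each camera call takes 0.05 s, during which the arm holds its last target. There are 200 camera calls.

TASK

A stone cast stands on the stage of the desktop model scanner, and the stage was left pulled out. With the fingertips, push the stage along its rails towards the column until you feel it drop into the locating notches, and do not ram it; then push the little catch on the right round by its knob, over the stage, as far as it goes. Grasp and lift nothing, do not touch the cast, which must ride along standing on the stage, and leave the things round the scanner alone.

Things in the scene. Friction and masses are not known exactly. Their poses are not given: they have to be found in the camera images.
- scanner: Desktop model scanner, fixed: white base plate (top z = 14 mm), two rails, at the far end a column with a tilted white scan head (up to 275 mm high), both beyond x = 100 mm. Origin on the work surface between the rails; x along the rails towards the column, y left, z up. Base x -122 to 168, y -100 to 100 mm. Side cheeks: inner faces y = -81 and 81 mm, top z = 62 mm.
- notches (a point): Scanner, mid-point between its four rail notches, at the rails' top: x = 35, y = 0, z = 50 mm in the scanner's frame. Rails: 15 mm wide, centred at y = -73.5 and 73.5 mm, top z = 50 mm, x -106 to 118 mm. Each has two square notches 15 mm long, 6 mm deep, at x = -10 and 80 mm.
- stage: Loose aluminium board 130 (x) x 150 (y) x 8 mm, about 0.45 kg, on two round steel cross rods (10 mm thick, 160 mm long, at x = -45 and 45 mm) that ride on the rails. Origin: under the board's middle, level with the rods' underside; x towards the column. Board top 18 mm above it. Origin 50 mm up while riding; home it lies 6 mm straight below notches. Starts 30 to 70 mm short; slides at 1 to 3 N.
- stage_front (a point): Middle of the stage's front face, the place to push: centre of a flat apron 118 mm wide and 16 mm tall (2 to 18 mm above the stage origin), 65 mm in front of the origin. Between the rails the space below is open down to the base plate. Once home, further pushing meets the rigid notch walls.
- catch (a joint): Turning catch, upright pivot on the right cheek at x = -18, y = -95 mm in the scanner's frame. Rad: 0 = arm points to the front, along the rails; negative = turned outwards, to the right (start -0.5 to -0.05); 1.57 = arm points left across the stage's front, 3 mm over the dropped board; stop at 1.6. A board that has not dropped blocks it. Light friction, stays where left.
- catch_tab (a point): Top centre of the upright black knob of the catch (12 mm thick, standing 16 mm above the arm), 45 mm from the pivot axis, 87 mm above the work surface. The arm is 12 mm wide and 6 mm thick, its underside 65 mm above the work surface.
- cast: White stone cast of a dental arch, 52 x 67 x 30 mm, 0.06 to 0.12 kg, standing loose on the middle of the stage. Origin: middle of its underside, z up.
- putty_key: Grey silicone putty key, an irregular lump 46 x 46 x 36 mm, on the bench left of the scanner, bystander. Origin: middle of its underside.
- die: Small beige stone die, 16 x 18 x 26 mm, on the bench left of the scanner, bystander. Origin: middle of its underside.
- caliper: Flat metal caliper, 114 x 64 x 6 mm, lying on the bench right of the scanner, bystander. Origin: middle of its underside.

How it is judged:
On the way, in this order (a step that is already met when the one before it is completed fails the run):
1. the stage has dropped into all its notches, the catch still open (z of stage in the frame of scanner below 0.0455 m and x of stage in the frame of scanner between 0.031 and 0.039 m and angle between stage's own z axis and vertical below 0.02 rad and value of joint catch below 0.8 rad), for 0.2 s.
2. the catch is turned over the stage (value of joint catch above 1.4 rad), for 0.2 s.
At the end, for the whole second after the job is handed in: The stage lies level in all four notches (origin within 4 mm of its home along the rails and no more than 1.5 mm above the notch floor), the catch is turned across it (1.4 rad or more), the cast stands upright on the stage within 35 mm of its middle, and all is at rest (z of stage in the frame of scanner below 0.0455 m and x of stage in the frame of scanner between 0.031 and 0.039 m and angle between stage's own z axis and vertical below 0.02 rad and value of joint catch above 1.4 rad and angle between cast's own z axis and vertical below 0.1 rad and z of cast in the frame of stage between 0.015 and 0.022 m and horizontal distance between cast and stage below 0.035 m and linear speed of each of stage, cast below 0.01 m/s); the robot touches nothing.
It fails at once if the stage is lifted off its rails or tipped (z of stage in the frame of scanner above 0.056 m or angle between stage's own z axis and vertical above 0.15 rad).
It fails at once if the stage is rammed (pushed with more than 60 N) (contact force between the fingers and stage above 60 N).
It fails at once if the cast is touched, lifted or tipped (contact force between any of the arm, the fingers and cast above 0.5 N or z of cast in the frame of stage above 0.026 m or angle between cast's own z axis and vertical above 0.3 rad).
It fails at once if a bystander is disturbed (distance of any of putty_key, die, caliper from where it was at the start of the episode above 0.015 m).
It also fails if it takes over 48 s, if anything falls off the work surface, if the arm or the gripper's body presses on something with over 40 N, if the wrist force passes 120 N, or if a joint passes its speed limit or range.

## Working session

There is one attempt and no reset: what is moved stays moved. The work goes in short steps, Python scripts to look and compute and a shell command to move; the robot and the scene stay as the last step left them, time stands still between calls to the robot, and variables do not carry over. Pictures are saved under pics/ and viewed, at most 10 in all, crops included, and the job is handed in when it is done.

```bash
mkdir -p pics; python3 - <<'E'
from plant import manip
import cv2,numpy as np
s=manip.state();print(s['time'],s['tool_pos'],s['tool_rot'],manip.grip_point_offset)
for n in('top','scene'):
    p,d=manip.grab_frame(n);cv2.imwrite(f'pics/{n}0.png',p[:,:,::-1]);np.save(f'pics/{n}0.npy',d)
    print(n,manip.camera_model(n),(d>0).mean())
E
```

```text
0.0 [ 0.22691151 -0.5816997   0.23007525] [-9.96090328e-04  9.82765294e-01  1.84855024e-01 -6.83763939e-05] 0.0187
top {'mtx': array([[559.6147458 ,   0.        , 306.64804898],
       [  0.        , 559.6147458 , 249.71353478],
       [  0.        ,   0.        ,   1.        ]]), 'k1': -0.023012637067834837, 'world_to_cam': array([[-0.02289402, -0.99966034, -0.0124523 , -0.09992867],
       [-0.99167211,  0.02428655, -0.12647761,  0.60488339],
       [ 0.12673708,  0.00945302, -0.9918913 ,  1.01016101],
       [ 0.        ,  0.        ,  0.        ,  1.        ]])} 0.9962272135416667
scene {'mtx': array([[614.61345306,   0.        , 321.96093506],
       [  0.        , 614.61345306, 237.14026505],
       [  0.        ,   0.        ,   1.        ]]), 'k1': 0.07488528993613977, 'world_to_cam': array([[-0.85224381, -0.52313539,  0.00314006,  0.4427671 ],
       [-0.27776014,  0.44739847, -0.85010818,  0.2849227 ],
       [ 0.44331682, -0.72537161, -0.52659873,  0.6253475 ],
       [ 0.        ,  0.        ,  0.        ,  1.        ]])} 0.99609375
```

View pics/top0.png

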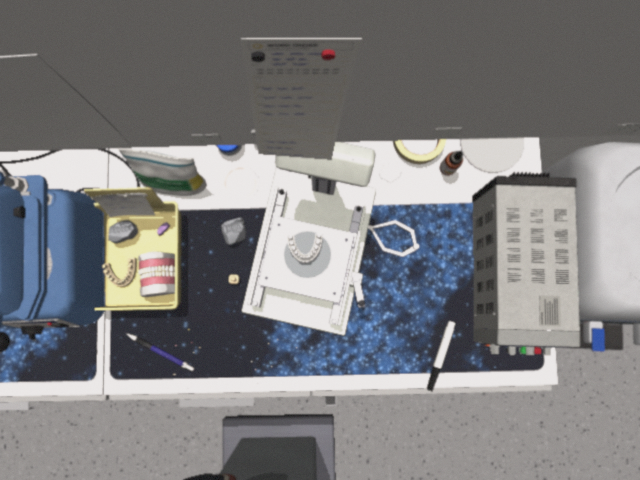

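View pics/scene0.png

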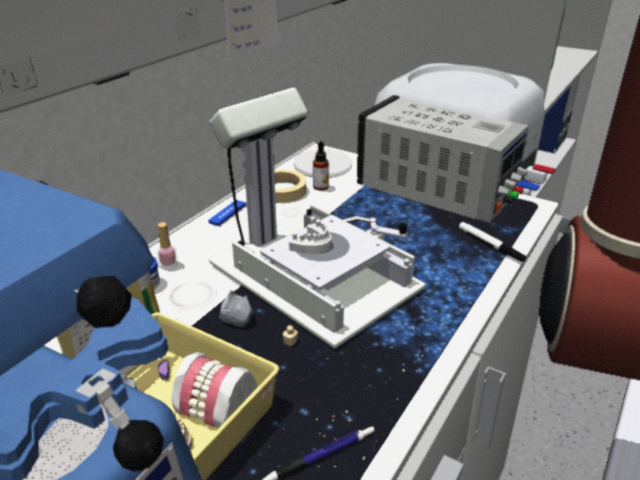

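The top view shows the scanner's front edge running from (243,311) to (347,334), the stage around (303,257), the cast at (305,247) and the catch near (357,287). The caliper is at (400,237), the putty key at (233,231) and the die at (234,279). I'll zoom in for exact corners.

```bash
cat > h.py <<'E'
import numpy as np,cv2
from plant import manip
def ray(m,u,v):
    K=m['mtx'];p=np.array([(u-K[0,2])/K[0,0],(v-K[1,2])/K[1,1]]);q=p.copy()
    for _ in range(8): q=p/(1+m['k1']*(q@q))
    W=np.linalg.inv(m['world_to_cam']);return W[:3,3],W[:3,:3]@np.array([*q,1])
def onz(m,u,v,z):
    o,d=ray(m,u,v);return o+d*(z-o[2])/d[2]
def dep(m,u,v,D):
    o,d=ray(m,u,v);return o+d*D[int(round(v)),int(round(u))]
E
python3 - <<'E'
import cv2
p=cv2.imread('pics/top0.png')[185:345,225:425]
cv2.imwrite('pics/topz.png',cv2.resize(p,None,fx=3.7,fy=3.7,interpolation=cv2.INTER_CUBIC))
E
```

```text
(no output)
```

View pics/topz.png

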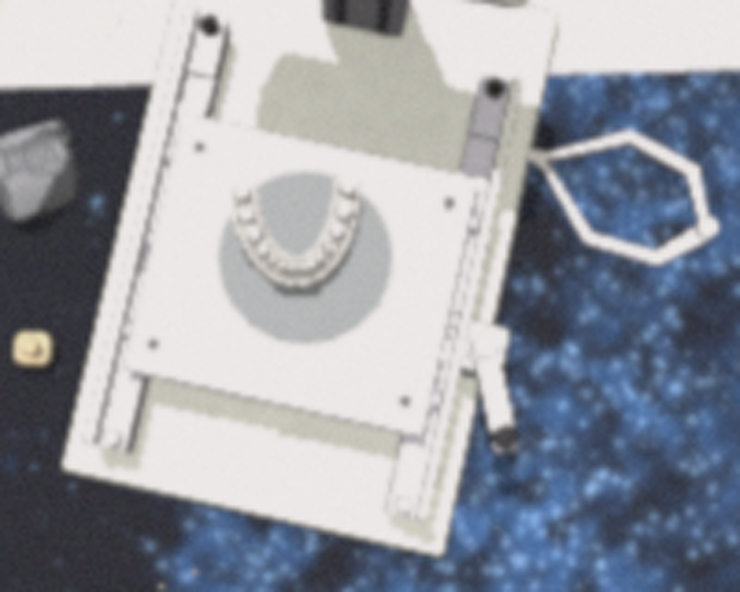

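The crop shows the base front corners at (63,468) and (443,553). The board corners are at about (130,372), (421,435), (495,178) and (188,119), the catch pivot at (488,342) and the black knob at (505,438).

```bash
python3 - <<'E'
from h import *
m=manip.camera_model('top');D=np.load('pics/top0.npy')
f=lambda a,z:onz(m,225+a[0]/3.7,185+a[1]/3.7,z)
fl,fr=f((63,468),.014),f((443,553),.014)
print('base front',fl,fr,np.linalg.norm(fl-fr))
l=(fl-fr)[:2];yaw=np.arctan2(l[1],l[0])-np.pi/2
b=[f(p,.068) for p in((130,372),(421,435),(495,178),(188,119))]
print('board',np.round(b,4),'yaw',yaw,[np.arctan2(*(b[i]-b[j])[[1,0]]) for i,j in((2,1),(3,0))],np.arctan2(*(b[0]-b[1])[[1,0]])-np.pi/2)
for n,p in(('mid',(180,300)),('boardfront',(280,395)),('knob',(505,438)),('piv',(488,342)),('cast',(300,270))): print(n,dep(m,225+p[0]/3.7,185+p[1]/3.7,D).round(4))
for n,a in(('scannerbase',yaw),):
    R=np.array([[np.cos(a),-np.sin(a)],[np.sin(a),np.cos(a)]])
    O=(fl+fr)[:2]/2+R@[.122,0]
    loc=lambda P:(R.T@(np.array(P)[:2]-O)).round(4)
    print('O',O,'board loc',[loc(x) for x in b],'piv',loc(f((488,342),.071)),'knob',loc(f((505,436),.087)))
# second view check of the black knob
ms=manip.camera_model('scene')
K=f((505,436),.087)
P=ms['world_to_cam']@np.array([*K,1]);print('knob in scene',(ms['mtx']@(P[:3]/P[2])))
im=cv2.imread('pics/scene0.png');k=cv2.inRange(im[215:245,385:420],(0,0,0),(60,60,60));ys,xs=np.nonzero(k);print('seen x',xs.min()+385,xs.max()+385,'y',ys.min()+215,ys.max()+215, dep(ms,403,229,np.load('pics/scene0.npy')))
E
```

```text
base front [0.4905481  0.01097703 0.014     ] [ 0.44316832 -0.1818575   0.014     ] 0.19856988966642522
board [[ 0.5353 -0.029   0.068 ]
 [ 0.5014 -0.17    0.068 ]
 [ 0.6267 -0.2103  0.068 ]
 [ 0.66   -0.0594  0.068 ]] yaw -0.24092913836631347 [np.float64(-0.31080692498825446), np.float64(-0.23857936179168565)] -0.23615335111298208
mid [ 0.5695 -0.0544  0.0731]
boardfront [ 0.4695 -0.1241  1.0772]
knob [ 0.4984 -0.2089  0.0891]
piv [ 0.5454 -0.2036  0.0733]
cast [ 0.5808 -0.1134  0.0911]
O [ 0.58533445 -0.11455005] board loc [array([-0.069 ,  0.0711]), array([-0.0683, -0.0739]), array([ 0.063 , -0.0831]), array([0.0594, 0.0714])] piv [-0.0173 -0.0962] knob [-0.0609 -0.1123]
knob in scene [403.78433191 223.39775017   1.        ]
seen x 388 406 y 223 233 [ 0.49757102 -0.20308452  0.08050112]
```

```bash
python3 - <<'E'
from h import *
m=manip.camera_model('top');D=np.load('pics/top0.npy')
for p in((480,190),(480,340),(525,270),(525,335),(440,355),(570,340),(590,340)): print(p,dep(m,*p,D).round(3))
E
python3 -m crank '[{"turn":0.15,"y":-2},{"turn":0.15,"y":-3},{"turn":0.15,"y":-4},{"turn":0.15,"y":-4},{"y":-4}]' 0
```

```text
(480, 190) [ 0.703 -0.439  0.059]
(480, 340) [ 0.428 -0.425  0.047]
(525, 270) [ 0.545 -0.478  0.147]
(525, 335) [ 0.438 -0.47   0.148]
(440, 355) [ 0.401 -0.359  0.014]
(570, 340) [ 0.429 -0.542  0.152]
(590, 340) [ 0.42  -0.664 -0.03 ]schema error: expected keys x, y, z, turn
```

```bash
python3 -m crank '[{"x":0,"y":-2,"z":0,"turn":0.15},{"x":0,"y":-3,"z":0,"turn":0.15},{"x":0,"y":-4,"z":0,"turn":0.15},{"x":0,"y":-4,"z":0,"turn":0.15},{"x":0,"y":-4,"z":0,"turn":0.012}]' 0
```

```text
time: 0.6
tool_pos: [0.2219, -0.4139, 0.2305]
tool_rot: [-0.001, 0.993, -0.122, -0.0]
contact_force: [0.6, 0.0, 1.1]
gripper_width: 0.143
grasp_force: 0.0
```

```bash
python3 -m crank '[{"x":2,"y":-4.5,"z":0,"turn":0},{"x":2,"y":-4.5,"z":0,"turn":0},{"x":2,"y":-4.5,"z":0,"turn":0},{"x":2,"y":-4.5,"z":0,"turn":0},{"x":2,"y":-4.5,"z":0,"turn":0}]' 0; python3 -m crank '[{"x":2,"y":-4.5,"z":0,"turn":0},{"x":2,"y":-4,"z":0,"turn":0},{"x":1,"y":-3,"z":0,"turn":0},{"x":0,"y":-0.5,"z":0,"turn":0},{"x":0,"y":0,"z":0,"turn":0}]' 0
python3 - <<'E'
from h import *
s=manip.state();m=manip.camera_model('wrist')
p,d=manip.grab_frame('wrist');cv2.imwrite('pics/w1.png',p[:,:,::-1]);np.save('pics/w1.npy',d);np.savez('pics/w1m.npz',mtx=m['mtx'],k1=m['k1'],world_to_cam=m['world_to_cam'])
print(s['tool_pos'],s['time'])
E
```

```text
time: 1.1
tool_pos: [0.3738, -0.219, 0.2311]
tool_rot: [0.0, 0.993, -0.12, 0.0]
contact_force: [1.0, -1.2, 0.3]
gripper_width: 0.006
grasp_force: 0.0
time: 1.6
tool_pos: [0.4501, -0.1155, 0.2308]
tool_rot: [0.0, 0.993, -0.119, -0.001]
contact_force: [-1.0, 0.8, -0.8]
gripper_width: -0.001
grasp_force: 0.0
[ 0.45009427 -0.11553384  0.23079091] 1.6
```

View pics/w1.png

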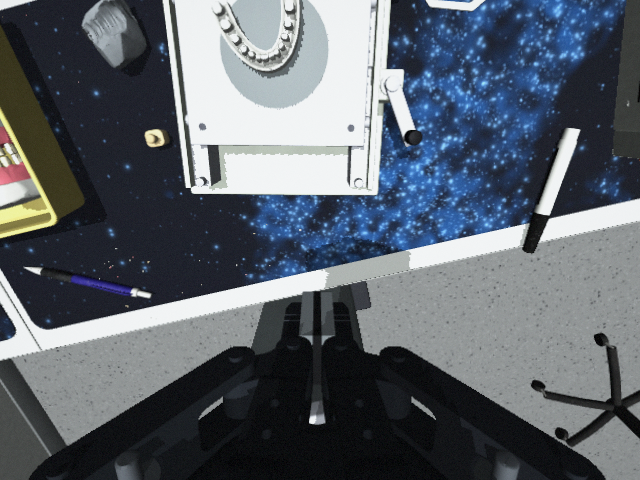

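The wrist view, aligned with the scanner, shows the base front corners at (192,193) and (379,193). The board front edge is at row 146 from x=189 to 366, the knob at (413,137) and the pivot at (391,84).

```bash
python3 - <<'E'
from h import *
m=dict(np.load('pics/w1m.npz'));s=manip.state()
f=lambda u,v,z:onz(m,u,v,z)[:2]
fl,fr=f(192,193,.014),f(379,193,.014);l=fl-fr;a=np.arctan2(l[1],l[0])-np.pi/2
R=np.array([[np.cos(a),-np.sin(a)],[np.sin(a),np.cos(a)]]);O=(fl+fr)/2+R@[.122,0]
loc=lambda P:(R.T@(P-O)).round(4)
print(np.linalg.norm(l),a,O,'board',loc(f(189,146,.068)),loc(f(366,146,.068)),'piv',loc(f(391,84,.071)),'knob',loc(f(413,135,.087)),'tcp',loc(s['tool_pos'][:2]))
# two-view heights (top+wrist)
t=manip.camera_model('top')
def tri(p,q):
    o1,d1=ray(t,225+p[0]/3.7,185+p[1]/3.7);o2,d2=ray(m,*q)
    k=np.linalg.lstsq(np.c_[d1,-d2],o2-o1,rcond=None)[0];return (o1+d1*k[0]+o2+d2*k[1])/2
for n,p,q in(('boardFL',(130,372),(189,146)),('knob',(505,436),(413,135)),('piv',(488,342),(391,84))):
    x=tri(p,q);print(n,x.round(4),loc(x[:2]))
E
```

```text
0.1991908838418841 -0.23688699792418078 [ 0.58715213 -0.11494035] board [-0.0699  0.0773] [-0.0698 -0.0758] piv [-0.0212 -0.0933] knob [-0.06   -0.1105] tcp [-0.1331 -0.0336]
boardFL [ 0.5356 -0.0305  0.0866] [-0.0699  0.07  ]
knob [ 0.5007 -0.2109  0.0736] [-0.0615 -0.1136]
piv [ 0.5463 -0.2052  0.051 ] [-0.0185 -0.0973]
```

```bash
python3 -m crank '[{"x":1,"y":-3.3,"z":0,"turn":0},{"x":0,"y":0,"z":4.5,"turn":0},{"x":0,"y":0,"z":4.5,"turn":0},{"x":0,"y":0,"z":4.5,"turn":0},{"x":0,"y":0,"z":4.0,"turn":0}]' 0; python3 -m crank '[{"x":0,"y":0,"z":1,"turn":0},{"x":1,"y":0,"z":0,"turn":0},{"x":1,"y":0,"z":0,"turn":0},{"x":0,"y":0,"z":0,"turn":0}]' 0
```

```text
time: 2.15
tool_pos: [0.4666, -0.0879, 0.0543]
tool_rot: [0.0, 0.993, -0.121, -0.0]
contact_force: [0.1, -0.4, 0.1]
gripper_width: -0.003
grasp_force: 0.0
time: 2.55
tool_pos: [0.4911, -0.093, 0.0499]
tool_rot: [0.001, 0.993, -0.12, 0.003]
contact_force: [0.4, -0.3, -0.0]
gripper_width: 0.0
grasp_force: 0.0
```

```bash
python3 -m crank '[{"x":0.3,"y":0,"z":0.2,"turn":0},{"x":0.3,"y":0,"z":0,"turn":0},{"x":0.3,"y":0,"z":0,"turn":0},{"x":0.2,"y":0,"z":0,"turn":0},{"x":0.2,"y":0,"z":0,"turn":0}]'; for i in 1 ; do python3 -m crank '[{"x":0.2,"y":0,"z":0,"turn":0},{"x":0.2,"y":0,"z":0,"turn":0},{"x":0.2,"y":0,"z":0,"turn":0},{"x":0.2,"y":0,"z":0,"turn":0},{"x":0.2,"y":0,"z":0,"turn":0}]'; done
```

```text
time: 3.05
tool_pos: [0.5, -0.0943, 0.0443]
tool_rot: [-0.0, 0.993, -0.12, -0.0]
contact_force: [-0.2, -1.2, -0.4]
gripper_width: -0.001
grasp_force: 0.0
time: 3.55
tool_pos: [0.5094, -0.0968, 0.0442]
tool_rot: [-0.0, 0.993, -0.12, -0.001]
contact_force: [-4.0, 0.5, 2.6]
gripper_width: 0.001
grasp_force: 1.8
```

```bash
python3 -m crank '[{"x":0.25,"y":0,"z":0,"turn":0},{"x":0.25,"y":0,"z":0,"turn":0},{"x":0.25,"y":0,"z":0,"turn":0},{"x":0.25,"y":0,"z":0,"turn":0},{"x":0.25,"y":0,"z":0,"turn":0}]'; python3 -m crank '[{"x":0.25,"y":0,"z":0,"turn":0},{"x":0.25,"y":0,"z":0,"turn":0},{"x":0.25,"y":0,"z":0,"turn":0},{"x":0.25,"y":0,"z":0,"turn":0},{"x":0.25,"y":0,"z":0,"turn":0}]'
```

```text
time: 4.05
tool_pos: [0.5218, -0.0998, 0.0442]
tool_rot: [-0.0, 0.993, -0.12, -0.0]
contact_force: [-3.3, 0.2, 2.0]
gripper_width: 0.001
grasp_force: 1.8
time: 4.55
tool_pos: [0.534, -0.1028, 0.0442]
tool_rot: [-0.0, 0.993, -0.12, -0.0]
contact_force: [-3.1, 1.2, 0.7]
gripper_width: 0.0
grasp_force: 1.6
```

```bash
python3 -m crank '[{"x":0.15,"y":0,"z":0,"turn":0},{"x":0.15,"y":0,"z":0,"turn":0},{"x":0.15,"y":0,"z":0,"turn":0},{"x":0.15,"y":0,"z":0,"turn":0}]'; python3 -m crank '[{"x":0.1,"y":0,"z":0,"turn":0},{"x":0.1,"y":0,"z":0,"turn":0}]';python3 -m crank '[{"x":0.1,"y":0,"z":0,"turn":0},{"x":0.1,"y":0,"z":0,"turn":0}]'
```

```text
time: 4.95
tool_pos: [0.5403, -0.1044, 0.0443]
tool_rot: [0.0, 0.993, -0.12, 0.001]
contact_force: [0.1, 0.2, 0.0]
gripper_width: 0.004
grasp_force: 0.0
time: 5.15
tool_pos: [0.5424, -0.1048, 0.0448]
tool_rot: [0.0, 0.993, -0.12, 0.001]
contact_force: [0.6, -0.4, -0.3]
gripper_width: -0.003
grasp_force: 0.0
time: 5.35
tool_pos: [0.5433, -0.1051, 0.0444]
tool_rot: [-0.0, 0.993, -0.12, -0.001]
contact_force: [-3.8, 1.0, 2.8]
gripper_width: -0.002
grasp_force: 2.1
```

```bash
python3 -m crank '[{"x":0.05,"y":0,"z":0,"turn":0},{"x":0.05,"y":0,"z":0,"turn":0}]';python3 - <<'E'
from h import *
p,d=manip.grab_frame('scene');cv2.imwrite('pics/s2.png',cv2.resize(p[180:340,200:440,::-1],None,fx=3.3,fy=3.3,interpolation=cv2.INTER_CUBIC))
p,d=manip.grab_frame('top')
m=manip.camera_model('top')
for q in((275,255),(290,275),(300,275),(325,255),(330,270)): print(q,dep(m,*q,d).round(4),dep(m,*q,np.load('pics/top0.npy')).round(4))
E
```

```text
time: 5.55
tool_pos: [0.5441, -0.1052, 0.0443]
tool_rot: [-0.0, 0.993, -0.12, -0.001]
contact_force: [-3.8, 0.7, 2.9]
gripper_width: 0.002
grasp_force: 2.1
(275, 255) [ 0.5548 -0.0765  0.3641] [ 0.5899 -0.057   0.0705]
(290, 275) [ 0.5292 -0.095   0.357 ] [ 0.5531 -0.0834  0.0684]
(300, 275) [ 0.5287 -0.108   0.3595] [ 0.5528 -0.1014  0.067 ]
(325, 255) [ 0.554  -0.1409  0.3579] [ 0.5881 -0.1476  0.067 ]
(330, 270) [ 0.5331 -0.1464  0.3715] [ 0.5605 -0.1559  0.068 ]
```

View pics/s2.png

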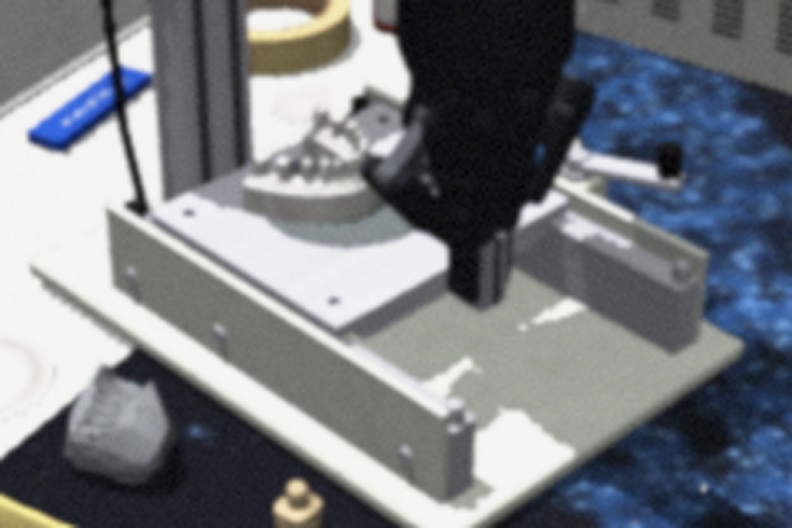

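The board still rides above the cheek with its near corner at (337,330), and the cast stands clear of the gripper. I'll keep pushing in small steps.

```bash
python3 -m crank '[{"x":0.1,"y":0,"z":0,"turn":0},{"x":0.1,"y":0,"z":0,"turn":0}]';python3 -m crank '[{"x":0.1,"y":0,"z":0,"turn":0},{"x":0.1,"y":0,"z":0,"turn":0}]'
```

```text
time: 5.85
tool_pos: [0.5464, -0.1058, 0.0443]
tool_rot: [-0.0, 0.993, -0.12, -0.0]
contact_force: [-3.9, 0.7, 4.1]
gripper_width: 0.001
grasp_force: 2.0
time: 6.05
tool_pos: [0.5477, -0.1061, 0.0442]
tool_rot: [-0.0, 0.993, -0.12, -0.001]
contact_force: [-9.2, 1.8, 7.5]
gripper_width: 0.004
grasp_force: 4.7
```

```bash
python3 -m crank '[{"x":-1,"y":0,"z":0,"turn":0},{"x":-2,"y":0,"z":0,"turn":0},{"x":-2,"y":0,"z":0,"turn":0},{"x":0,"y":0,"z":0,"turn":0}]';python3 - <<'E'
from h import *
m=manip.camera_model('wrist');p,d=manip.grab_frame('wrist');cv2.imwrite('pics/w3.png',p[:,:,::-1])
p2,d2=manip.grab_frame('scene');ms=manip.camera_model('scene');d0=np.load('pics/scene0.npy')
O=np.array([.586,-.1147]);a=-.239;R=np.array([[np.cos(a),-np.sin(a)],[np.sin(a),np.cos(a)]])
def field(P): q=(P[...,:2]-O)@R;return q
def cloud(m,D,u0,u1,v0,v1):
    return np.array([dep(m,u,v,D) for v in range(v0,v1) for u in range(u0,u1) if D[v,u]>0])
for n,D in(('before',d0),('after',d2)):
    P=cloud(ms,D,220,430,200,300);q=field(P)
    # board, left-hand strip and front strip
    for nm,k in(('left-rear strip',(q[:,1]>.045)&(q[:,1]<.07)&(q[:,0]>.04)&(q[:,0]<.055)),('left-front',(q[:,1]>.045)&(q[:,1]<.07)&(q[:,0]>-.025)&(q[:,0]<.0)),('right-mid',(q[:,1]<-.05)&(q[:,1]>-.07)&(q[:,0]>-.02)&(q[:,0]<.03)),('cheek',(q[:,1]>.083)&(q[:,1]<.088)&(abs(q[:,0])<.08))):
        z=P[k,2];z=z[z>.05];print(n,nm,len(z),np.median(z).round(4) if len(z) else '')
E
```

```text
time: 6.45
tool_pos: [0.4981, -0.0937, 0.0434]
tool_rot: [-0.0, 0.993, -0.12, -0.0]
contact_force: [1.1, -0.1, -0.6]
gripper_width: 0.002
grasp_force: 0.0
before left-rear strip 93 0.0672
before left-front 166 0.0671
before right-mid 213 0.0668
before cheek 308 0.06
after left-rear strip 94 0.0612
after left-front 169 0.0609
after right-mid 68 0.0608
after cheek 322 0.0599
```

View pics/w3.png

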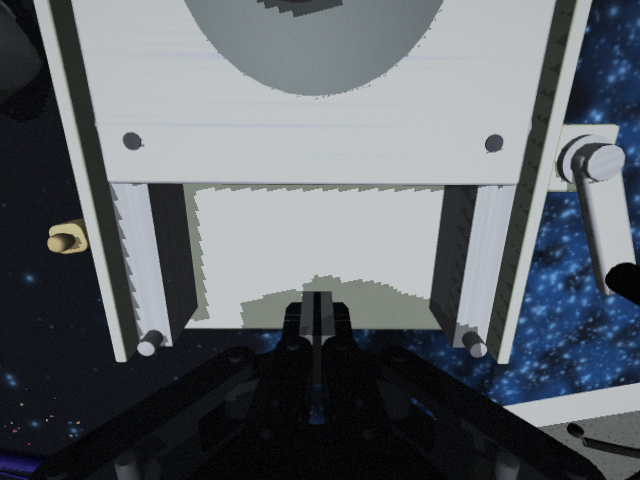

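Scene depth shows the board 6 mm lower everywhere and level, so the stage is home. The wrist view shows the board front edge straight at row 184. The catch is next: lift, go round outside the knob, and descend beside it.

```bash
python3 -m crank '[{"x":0,"y":0,"z":-4,"turn":0},{"x":0,"y":0,"z":-4,"turn":0},{"x":0,"y":5,"z":0,"turn":0},{"x":0,"y":5,"z":0,"turn":0},{"x":0,"y":5,"z":0,"turn":0}]'; python3 -m crank '[{"x":3,"y":0,"z":0,"turn":0},{"x":0,"y":0,"z":0,"turn":0}]'
python3 - <<'E'
from h import *
O=np.array([.586,-.1147]);a=-.239;R=np.array([[np.cos(a),-np.sin(a)],[np.sin(a),np.cos(a)]])
s=manip.state();print('tcp local',(np.array(s['tool_pos'][:2])-O)@R)
m=manip.camera_model('wrist');p,d=manip.grab_frame('wrist');cv2.imwrite('pics/w4.png',p[:,:,::-1])
E
```

```text
time: 7.05
tool_pos: [0.4653, -0.2423, 0.1257]
tool_rot: [0.001, 0.993, -0.119, 0.002]
contact_force: [-0.1, -0.1, -0.4]
gripper_width: -0.002
grasp_force: 0.0
time: 7.25
tool_pos: [0.4957, -0.2505, 0.1251]
tool_rot: [0.001, 0.993, -0.121, 0.002]
contact_force: [0.2, 0.6, 0.1]
gripper_width: -0.001
grasp_force: 0.0
tcp local [-0.05563283 -0.15328039]
```

View pics/w4.png

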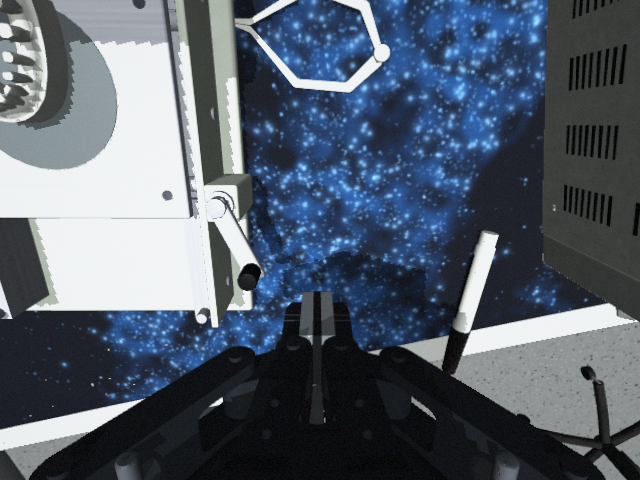

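The knob top is at (249,272), left of the fingers as planned. I'll descend and push it round the arc.

```bash
python3 -m crank '[{"x":0,"y":0,"z":2.4,"turn":0},{"x":0,"y":0,"z":2.4,"turn":0},{"x":0,"y":-1,"z":0,"turn":0},{"x":0,"y":-1,"z":0,"turn":0},{"x":0,"y":0,"z":0,"turn":0}]'; python3 -m crank '[{"x":-0.4,"y":-0.6,"z":0,"turn":0},{"x":-0.4,"y":-0.6,"z":0,"turn":0},{"x":-0.1,"y":-0.6,"z":0,"turn":0},{"x":0,"y":0,"z":0,"turn":0}]'
python3 - <<'E'
from h import *
O=np.array([.586,-.1147]);a=-.239;R=np.array([[np.cos(a),-np.sin(a)],[np.sin(a),np.cos(a)]])
s=manip.state();print('tcp local',(np.array(s['tool_pos'][:2])-O)@R)
E
```

```text
time: 7.8
tool_pos: [0.4992, -0.2265, 0.0777]
tool_rot: [0.0, 0.993, -0.119, 0.001]
contact_force: [0.0, 0.3, -0.0]
gripper_width: 0.002
grasp_force: 0.0
time: 8.2
tool_pos: [0.4938, -0.2076, 0.0769]
tool_rot: [0.0, 0.993, -0.119, 0.0]
contact_force: [0.4, -0.6, 0.1]
gripper_width: 0.003
grasp_force: 0.2
tcp local [-0.06755166 -0.11208444]
```

```bash
python3 -m crank '[{"x":0,"y":-0.6,"z":0,"turn":0},{"x":0,"y":-0.6,"z":0,"turn":0},{"x":0,"y":-0.6,"z":0,"turn":0},{"x":0.2,"y":-0.6,"z":0,"turn":0},{"x":0.3,"y":-0.6,"z":0,"turn":0}]'; python3 -m crank '[{"x":0.4,"y":-0.6,"z":0,"turn":0},{"x":0.5,"y":-0.4,"z":0,"turn":0},{"x":0.5,"y":-0.4,"z":0,"turn":0},{"x":0.5,"y":-0.2,"z":0,"turn":0},{"x":0,"y":0,"z":0,"turn":0}]'
python3 - <<'E'
from h import *
O=np.array([.586,-.1147]);a=-.239;R=np.array([[np.cos(a),-np.sin(a)],[np.sin(a),np.cos(a)]])
s=manip.state();print('tcp local',(np.array(s['tool_pos'][:2])-O)@R)
m=manip.camera_model('wrist');p,d=manip.grab_frame('wrist');cv2.imwrite('pics/w5.png',p[:,:,::-1])
E
```

```text
time: 8.7
tool_pos: [0.506, -0.1799, 0.0763]
tool_rot: [0.0, 0.993, -0.12, 0.0]
contact_force: [1.0, -1.8, 1.2]
gripper_width: 0.002
grasp_force: 0.9
time: 9.2
tool_pos: [0.5284, -0.1688, 0.076]
tool_rot: [-0.0, 0.993, -0.12, -0.0]
contact_force: [0.6, -0.3, 0.0]
gripper_width: 0.002
grasp_force: 0.0
tcp local [-0.04319751 -0.06620003]
```

View pics/w5.png

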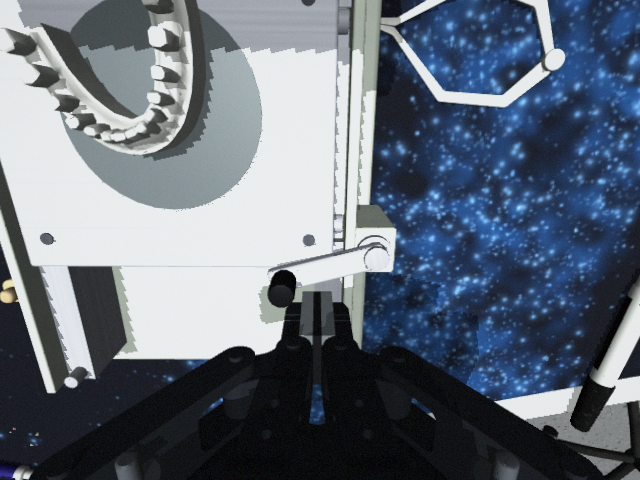

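The catch arm runs from the pivot at (376,255) to the knob at (282,288), about 1.3 rad, with the fingers beside the knob. I'll back off, get behind it and push it forward to the stop.

```bash
python3 -m crank '[{"x":-1.7,"y":0,"z":0,"turn":0},{"x":0,"y":-1.6,"z":0,"turn":0},{"x":0.5,"y":0,"z":0,"turn":0},{"x":0.5,"y":0,"z":0,"turn":0},{"x":0.5,"y":0,"z":0,"turn":0}]'; python3 -m crank '[{"x":0.4,"y":0,"z":0,"turn":0},{"x":0.4,"y":0,"z":0,"turn":0}]';python3 -m crank '[{"x":0.2,"y":0,"z":0,"turn":0},{"x":0,"y":0,"z":0,"turn":0}]'
python3 - <<'E'
from h import *
O=np.array([.586,-.1147]);a=-.239;R=np.array([[np.cos(a),-np.sin(a)],[np.sin(a),np.cos(a)]])
s=manip.state();print('tcp local',(np.array(s['tool_pos'][:2])-O)@R)
E
```

```text
time: 9.75
tool_pos: [0.5304, -0.1532, 0.0764]
tool_rot: [-0.0, 0.993, -0.12, -0.0]
contact_force: [-1.2, 1.9, 0.1]
gripper_width: 0.0
grasp_force: 0.8
time: 9.95
tool_pos: [0.5379, -0.1552, 0.0761]
tool_rot: [-0.0, 0.993, -0.12, -0.0]
contact_force: [-0.2, 0.8, 0.4]
gripper_width: 0.0
grasp_force: 0.6
time: 10.15
tool_pos: [0.5399, -0.1559, 0.0763]
tool_rot: [0.0, 0.993, -0.12, 0.0]
contact_force: [-1.1, 0.5, 0.3]
gripper_width: 0.001
grasp_force: 0.0
tcp local [-0.03507614 -0.0509754 ]
```

Push on to feel the stop.

```bash
python3 -m crank '[{"x":0.15,"y":0,"z":0,"turn":0},{"x":0.1,"y":0,"z":0,"turn":0}]';python3 -m crank '[{"x":0.1,"y":0,"z":0,"turn":0},{"x":0,"y":0,"z":0,"turn":0}]'
```

```text
time: 10.35
tool_pos: [0.5407, -0.156, 0.076]
tool_rot: [-0.0, 0.993, -0.12, -0.002]
contact_force: [-7.3, 1.6, 3.0]
gripper_width: -0.003
grasp_force: 3.5
time: 10.55
tool_pos: [0.5409, -0.156, 0.076]
tool_rot: [-0.0, 0.993, -0.12, -0.003]
contact_force: [-9.3, 1.6, 4.5]
gripper_width: -0.0
grasp_force: 4.2
```

The stop is felt: force builds with no motion. I'll back away and check.

```bash
python3 -m crank '[{"x":-2,"y":0,"z":0,"turn":0},{"x":-3,"y":0,"z":0,"turn":0},{"x":0,"y":0,"z":-4,"turn":0},{"x":0,"y":0,"z":-4,"turn":0},{"x":0,"y":0,"z":0,"turn":0}]'
python3 - <<'E'
from h import *
m=manip.camera_model('wrist');p,d=manip.grab_frame('wrist');cv2.imwrite('pics/w6.png',p[:,:,::-1])
E
```

```text
time: 11.05
tool_pos: [0.4981, -0.1463, 0.1635]
tool_rot: [0.002, 0.993, -0.12, 0.006]
contact_force: [0.5, -0.2, 0.5]
gripper_width: -0.001
grasp_force: 0.0
```

View pics/w6.png

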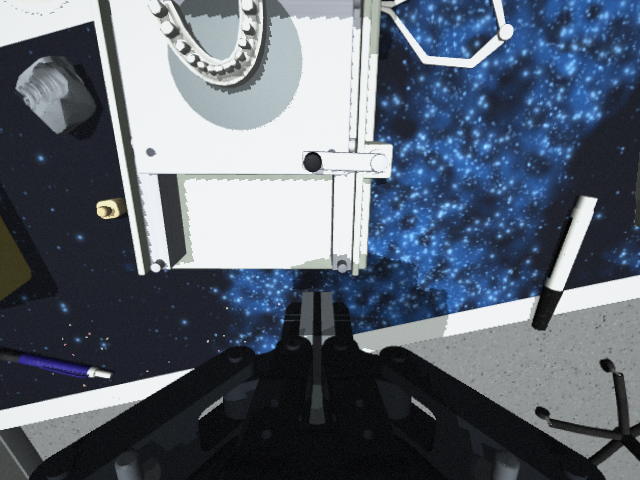

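The catch lies square across the board, from the pivot at (379,161) to the knob at (313,161). The stage is home, the cast is standing and the fingers are clear.

```bash
python3 -c "
from plant import manip
print(manip.job_done())"
```

```text
the job is handed in; nothing more can be done
None
```

The stage is home in its notches, the catch is turned over it to its stop, the cast is still standing untouched, and the job is handed in at about 11 s; no verdict came back.

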